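# Push the bearing sleeve up the loading ramp to its stop

### The job

With the fingertips, push aside the keeper arm that bars the bearing sleeve's lane, swinging it downhill until it is right out of the lane, then push the sleeve (the plain tube, not the roller with stub shafts) steadily up the ramp until it bears on the stop bar, never letting it run free or roll back. Only push, lift nothing; leave the roller, the other lane's keeper and the things round the ramp as they are. Finish with the fingers still pressing the sleeve against the stop.

Things in the scene. Friction and masses are not known exactly. Their poses are not given: they have to be found in the camera images.
- deck: Sloping grey deck of the ramp, rising at 0.12 rad (7 degrees). Origin on its surface, mid-width, at the inner edge of the toe lip (low end), 24 mm above the bench; x uphill along the slope, y across to the left lane, z square out of the deck. 188 mm wide, 212 mm long. Toe lip: x = -8 to 0 mm, 6 mm high; the bench before it is free.
- ramp: The whole two-lane loading ramp, fixed to the bench. Origin on the bench below the deck's origin, x level uphill, z up. The lanes are centred at deck y = +45 and -45 mm, each 66 mm wide between rails 12 mm high (middle rail 24 mm wide, outer rails 16 mm wide).
- stop: The dark steel stop bar across the top of both lanes, 188 mm wide, 36 mm high, 14 mm thick. Origin at the foot of its downhill face, mid-width, at deck x = 200 mm; axes as the deck's. A cylinder touches it with its centre at deck x = 175 mm.
- sleeve: The bearing sleeve: a plain steel tube without shafts (dark bore in its flat ends), 50 mm in diameter, 60 mm long, 0.2 to 0.45 kg, lying across one of the lanes (left or right) against the toe lip, its centre at deck x = 16, z = 25 mm. Origin at its centre; own y along its axis (x, z turn as it rolls). Let go on the slope, it rolls back.
- roller: The roller in the other lane, to be left alone: the same 50 mm steel cylinder, 60 mm long, but with a stub shaft 18 mm thick sticking 12 mm out of each end. Origin at its centre, own y along its axis.
- keeper_left (a joint): Swing angle (rad) of the left lane's dark steel keeper arm, pivoted about deck z on the outer rail at deck x = 120, y = +86 mm. 0: straight across the lane, barring it; grows as the arm swings downhill (the only way it goes); 1.57: along the rail, pointing downhill; 2.0: end of travel, past the rail. Lane clear from about 1.55. Starts at 0 to 0.25; stiff, stays where left (about 1 N at the pin).
- keeper_left_pin (a point): Upright pin at the free end of the left keeper arm (left looking uphill, deck +y): 10 mm across, 57 mm from the pivot axis, up to 62 mm above the deck; this point is on its axis, 48 mm above the deck. The arm is 8 mm thick, 62 mm long from the pivot and lies 20 to 34 mm above the deck.
- keeper_right (a joint): Swing angle (rad) of the right lane's dark steel keeper arm, pivoted about deck z on the outer rail at deck x = 120, y = -86 mm. 0: straight across the lane, barring it; grows as the arm swings downhill (the only way it goes); 1.57: along the rail, pointing downhill; 2.0: end of travel, past the rail. Lane clear from about 1.55. Starts at 0 to 0.25; stiff, stays where left (about 1 N at the pin).
- keeper_right_pin (a point): Upright pin at the free end of the right keeper arm (right looking uphill, deck -y): 10 mm across, 57 mm from the pivot axis, up to 62 mm above the deck; this point is on its axis, 48 mm above the deck. The arm is 8 mm thick, 62 mm long from the pivot and lies 20 to 34 mm above the deck.
- wrench: Bystander, not to be disturbed: a 170 mm steel open-ended spanner lying on the bench beside the ramp.
- screwdriver: Bystander, not to be disturbed: a 190 mm screwdriver lying on the bench beside the ramp.
- grease: Bystander, not to be disturbed: a small jar, 52 mm across and 60 mm high, standing beside the ramp's top end.
- collar: Bystander, not to be disturbed: a steel ring 44 mm across and 16 mm high, lying near the ramp's foot.
- bush: Bystander, not to be disturbed: a brass tube 32 mm across and 28 mm high, standing near the ramp's foot.
- drift: Bystander, not to be disturbed: a brass rod 16 mm across and 90 mm long, lying behind the ramp's top end.
- block: Bystander, not to be disturbed: a wooden block 50 x 70 x 25 mm near the ramp's top end.
Not all that is in view belongs to the job. Leave any green, orange or yellow look-alike of the sleeve alone.

How it is judged:
By the outcome, as a careful person would: the job done as asked, in the order asked, and still so for the second after the job is handed in, while the arm keeps its last pose, push and grip.
It also fails if it takes over 54 s, if anything falls off the work surface, if the arm or the gripper's body presses on something with over 40 N, if the wrist force passes 120 N, or if a joint passes its speed limit or range.

### The arm

A 6-joint arm with a two-finger parallel gripper is mounted at the origin on the work surface. World frame = base frame: x ahead of the robot, y to its left, z up, the work surface at z = 0. Lengths are in m, angles in rad, forces in N, time in s.
With the tool pointing down it reaches from about 0.425 to 0.95 m from the base axis. Payload 3.5 kg.
Tool frame: the origin (TCP) lies on the centre line of the jaws, within the pads' length; the fingertips stand 14 mm ahead of it and the grasp point (between the pads) lies 5 mm behind it (tips_ahead is the distance from the TCP to the fingertips, in m); y points along the fingers, z is the direction in which the jaws open and shut, and the axes are right-handed (so a half turn about y gives the same grasp; the last joint's range is limited). The gripper opens to 85 mm and grips with 20 to 120 N. Pads are 22 mm wide; open, the fingers measure 114 mm over their backs; the gripper's body (76 mm by 85 mm) begins 54 mm behind the grasp point. The pads swing forward as they close: fully open they stand 13 mm farther back than shut.
Start: joints at [-1.465, 0.286, 1.577, -0, 1.279, -0.15], TCP at [0.171, -0.653, 0.216] pointing down, gripper open.
Joint ranges: [-2.77, 2.77], [-0.9, 2.22], [0.21, 2.48], [-1.53, 4.67], [0.24, 2.81], [-2.84, 2.84]. Speed limits (rad/s): [2.79, 2.79, 3.14, 3.14, 3.14, 3.14].

### API

Orientations are given as a unit quaternion [x, y, z, w].
In Python, from plant import get_state, read_camera, sign_off, tips_ahead gives the robot as it stands.
- The arm moves only by the tool send_rows, never from a script. Its argument "plan" is a list of rows, each a list of 2 entries, a list of its own where there are three numbers: the shift along the tool's x, y, z in units of 12 cm (1.0 is 12 cm), then the turn, a rotation vector about the tool's x, y, z in units of 360 degrees (1.0 is 360 degrees). In form: [[[tx, ty, tz], [rx, ry, rz]], ...]. A call has 1 to 12 rows; each row shifts and turns the commanded pose from where the row before left it, along the tool's axes as they then stand; what a row does not reach is not made up. A row lasts 1/10 s, in which the tool goes at most 50 mm and 8.59 degrees, less where a joint would pass 70% of its speed; a pose out of reach is approached as far as the arm can. A call with a number of a shift or a turn outside -1 to 1 is refused whole. A call with a gripper value outside its range is refused whole. "gripper" is the closure, from 0 (fully open) to 1 (shut), set as the call begins (left out, the last holds). The fingers move at their own pace and stop on an object; "grip_force" is the grip in N (left out, the last holds). Time passes only in rows, so rows that do not move let the fingers close. It gives the time, the measured TCP pose, the force and the opening at its end, in the units of the state.
- get_state(): the state, without advancing time (a new reading comes with each control period).
- read_camera(name): name is "side" or "top"; returns a dict with "img" (480x640x3 uint8, blue, green, red), "fx", "fy", "cx", "cy" (pixels), "world_from_camera" (4x4, takes a point from camera to world coordinates). Camera axes: x right, y down, z forward; pixel columns grow to the right and rows downward; lengths in m; the calibration is good to about 2 mm. A picture is of the moment at which its call begins. There is no depth.
- sign_off(): hands the job in, once; it reports no verdict.
The state is a dict: "time": time; "qpos": joint angles; "dq": joint speeds; "joint_efforts": joint torques, N m; "eef_pos": TCP position; "tcp_rot": TCP orientation; "contact_force": force on the tool from outside, world axes, zero at the start; "wrist_torque": the same for the moment, N m; "opening": opening from 0.0 (shut) to 1.0 (fully open).
Only numpy, scipy, OpenCV 4.12 (cv2) and the standard library are available. Lean on these libraries where they do the work, as an engineer would, in place of code of your own. Each camera call takes 0.05 s, during which the arm holds its last target. There are 200 camera calls.

## Working session

There is one attempt and no reset: what is moved stays moved. The work goes in short steps, Python scripts to look and compute and a tool call to move; the robot and the scene stay as the last step left them, time stands still between calls to the robot, and variables do not carry over. Pictures are saved under pics/ and viewed, about 8 in all and at most 12, crops included, and the job is handed in when it is done.

Besides the shell and the picture viewer there is one more tool, called after ">>>" as name(argument=value, ...) on one line, values as JSON. send_rows: Moves the arm, as the interface text tells. Its arguments: {"type":"object","properties":{"plan":{"type":"array"},"gripper":{"type":"number"},"grip_force":{"type":"number"}},"required":["plan"]}

```bash
mkdir -p pics; ls
python3 - <<'E'
from plant import *
import cv2,numpy as np
print(get_state(), tips_ahead)
for n in("top","side"):
    c=read_camera(n); cv2.imwrite(f"pics/{n}0.png",c["img"]); print(n,c["fx"],c["fy"],c["cx"],c["cy"],np.round(c["world_from_camera"],4).tolist())
E
```

```text
pics
{'time': 0.0, 'qpos': array([-1.46502166e+00,  2.87190645e-01,  1.57818061e+00, -4.78752353e-06,
        1.27860714e+00, -1.50021108e-01]), 'dq': array([-0.0004016 ,  0.00084558, -0.00136102, -0.00161796,  0.00211794,
       -0.00210139]), 'joint_efforts': array([-7.27397833e-06, -4.05978513e+01, -2.92626411e+01, -1.45163431e-04,
        5.74058431e-03,  8.06004948e-06]), 'eef_pos': array([ 0.17072451, -0.65233153,  0.21412862]), 'tcp_rot': array([-0.09017449,  0.70217403, -0.7004874 ,  0.09020856]), 'contact_force': array([0.01391923, 0.32589283, 0.67855694]), 'wrist_torque': array([ 0.01866134,  0.01847741, -0.00516049]), 'opening': 0.9978215315379798} 0.014
top 435.64326676140456 435.64326676140456 315.72397871501397 237.79758589272228 [[0.0247, -0.998, 0.0576, 0.5329], [-0.9991, -0.0267, -0.034, 0.054], [0.0355, -0.0567, -0.9978, 0.8883], [0.0, 0.0, 0.0, 1.0]]
side 463.59082910761293 463.59082910761293 315.5787619624305 235.83481788135998 [[-0.9609, -0.1417, 0.2379, 0.3586], [-0.2768, 0.4701, -0.8381, 0.8207], [0.007, -0.8712, -0.4909, 0.5514], [0.0, 0.0, 0.0, 1.0]]
```

View pics/top0.png

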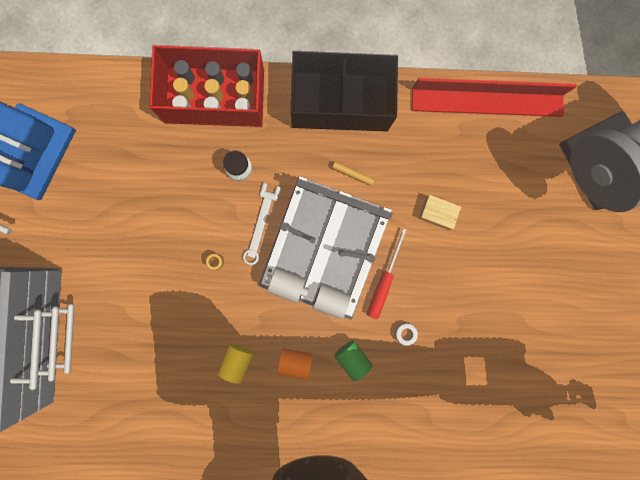

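View pics/side0.png

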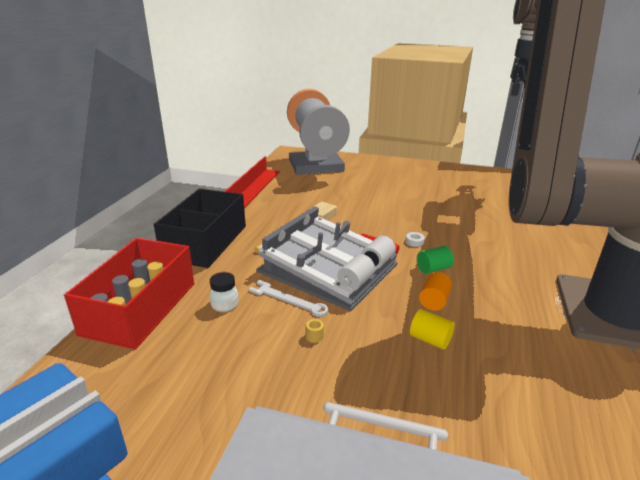

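The top view shows the ramp at about (260–390, 178–318), uphill toward the top of the image. The two cylinders lie at the toe, near (289,285) and (332,299). I'll enlarge both views.

Run:
```python
import cv2
a=cv2.imread("pics/top0.png")[172:324,254:404]; cv2.imwrite("pics/topc.png",cv2.resize(a,None,fx=3.9,fy=3.9,interpolation=cv2.INTER_CUBIC))
a=cv2.imread("pics/side0.png")[200:310,250:405]; cv2.imwrite("pics/sidec.png",cv2.resize(a,None,fx=5,fy=5,interpolation=cv2.INTER_CUBIC))
```

```text
(no output)
```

View pics/topc.png

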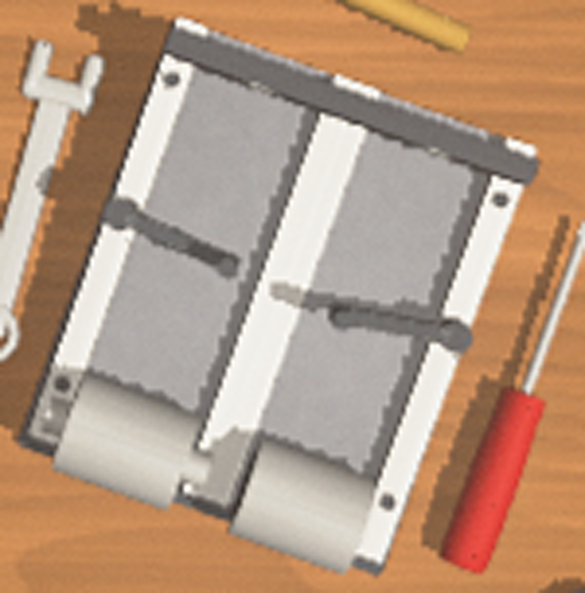

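View pics/sidec.png

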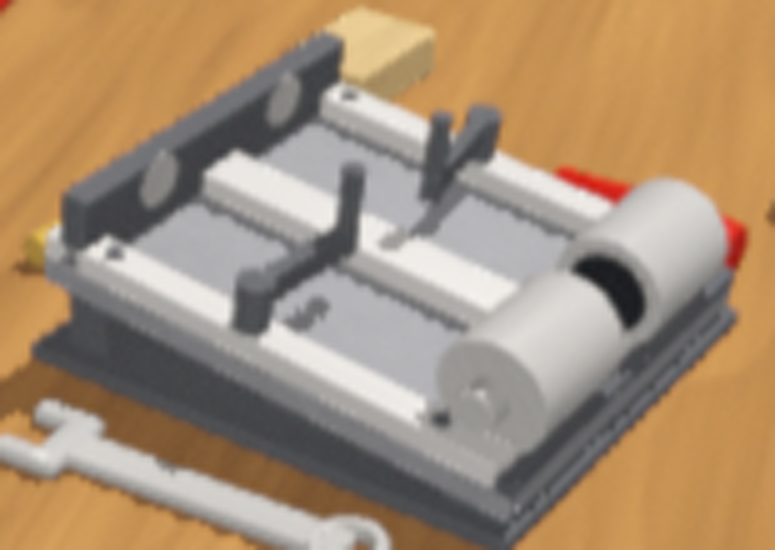

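The right cylinder shows a dark bore at crop (610,290) and no shafts, so it is the sleeve and it sits in the right lane. The left one has stubs at (490,390), so it is the roller. The right pin top is at top crop (342,315) and its pivot at (458,335). Next I fit the ramp pose.

```bash
cat > h.py <<'E'
import numpy as np
from scipy.spatial.transform import Rotation as R
from scipy.optimize import least_squares
def pose(p):
    return R.from_euler('z',p[2])*R.from_euler('y',-0.12), np.array([p[0],p[1],0.024])
def d2w(p,P):
    r,t=pose(p); return r.apply(P)+t
def proj(c,P):
    T=c["world_from_camera"]; q=(np.atleast_2d(P)-T[:3,3])@T[:3,:3]
    return np.c_[c["fx"]*q[:,0]/q[:,2]+c["cx"],c["fy"]*q[:,1]/q[:,2]+c["cy"]]
def pin(s,q,z=.048):  # s=+1 left
    return np.array([.12-.057*np.sin(q),s*(.086-.057*np.cos(q)),z])
E
python3 - <<'E'
from h import *
from plant import *
import json
ct,cs=read_camera("top"),read_camera("side")
t=lambda x,y:((np.array([x,y])+.5)/3.9-.5+[254,172]); s=lambda x,y:((np.array([x,y])+.5)/5-.5+[250,200])
def model(p):
    h=p[5]
    D=[(.12,.086,h),(.12,-.086,h),pin(1,p[3],.062),pin(-1,p[4],.062)]
    return D
def f(p):
    D=model(p)
    A=proj(ct,d2w(p,np.array(D+[(.214,.094,.036),(.214,-.094,.036),(-.008,-.094,.006)])))-[t(120,212),t(458,335),t(231,265),t(342,316),t(178,18),t(538,158),t(378,574)]
    B=proj(cs,d2w(p,np.array(D)))-[s(253,280),s(485,112),s(354,168),s(441,118)]
    return np.r_[A.ravel(),B.ravel()]
r=least_squares(f,[.53,.05,-.3,.1,.18,.036],loss='soft_l1')
print(np.round(r.x,4)); print(np.round(f(r.x).reshape(-1,2),1).tolist())
p=r.x; json.dump(p.tolist(),open("p.json","w"))
print(d2w(p,np.array([pin(-1,p[4]),pin(-1,1.6),(.016,-.045,.025),(.175,-.045,.025),(-.04,-.045,.03),(.1,-.02,.05)])).round(4).tolist())
E
```

```text
[ 0.4636  0.0397 -0.3258  0.091   0.1714  0.0328]
[[0.6, 0.2], [-0.2, 0.2], [-0.6, 0.6], [0.6, 1.1], [-1.2, 1.1], [1.2, 0.1], [-0.5, -0.1], [-0.8, -0.3], [-1.3, 0.1], [-0.9, -0.7], [-0.7, -1.0]]
[[0.5524, -0.0217, 0.0849], [0.4894, -0.0615, 0.0792], [0.4614, -0.007, 0.0507], [0.611, -0.0576, 0.0698], [0.4082, 0.0109, 0.049], [0.5456, -0.0091, 0.0856]]
```

```bash
cat >> h.py <<'E'
import json
from plant import get_state
def tool_R(yaw,lean=0):
    # x = deck-horizontal direction at world 'yaw', y = down; lean>0 tips toward -x
    y=np.array([0,0,-1.]); x=np.array([np.cos(yaw),np.sin(yaw),0]); r=np.c_[x,y,np.cross(x,y)]
    return R.from_matrix(r)*R.from_euler('z',lean)   # about tool z
def go(pos=None,rot=None,n=1):
    s=get_state(); r=R.from_quat(s["tcp_rot"])
    if rot is not None:
        v=(r.inv()*rot).as_rotvec(); print("turn total",np.round(v/2/np.pi,4),"deg",np.degrees(np.linalg.norm(v)).round(1))
    if pos is not None:
        d=r.inv().apply(np.array(pos)-s["eef_pos"]); print("shift total units",np.round(d/.12,4),"per row",np.round(d/.12/n,4))
E
python3 - <<'E'
from h import *
p=json.load(open("p.json")); s=get_state(); r=R.from_quat(s["tcp_rot"]); print(r.as_matrix().round(3))
q=p[4]; yaw=p[2]
for y in (45,-135): go(rot=tool_R(yaw+np.radians(y)))
print("sleeve");
for y in (0,180): go(rot=tool_R(yaw+np.radians(y)))
r2=tool_R(yaw+np.radians(45))
def tgt(q,off,tipz): # fingertip at deck z tipz, TCP 14mm above
    P=pin(-1,q,tipz)+off*np.array([.7071,.7071,0]); return d2w(p,P)+[0,0,.014]
t0=tgt(q,.026,.042); print("above",t0+[0,0,.06],t0)
E
```

```text
[[-0.967 -0.     0.253]
 [-0.253  0.002 -0.967]
 [-0.    -1.    -0.002]]
turn total [1.000e-04 4.676e-01 4.000e-04] deg 168.3
turn total [ 0.0002 -0.0324 -0.0001] deg 11.7
sleeve
turn total [ 1.000e-04 -4.074e-01 -3.000e-04] deg 146.7
turn total [0.0002 0.0926 0.    ] deg 33.3
above [ 0.576213   -0.01040226  0.15510019] [ 0.576213   -0.01040226  0.09510019]
```

Run:
```python
from h import *
go(pos=[.576,-.0105,.2],n=20)
```

```text
shift total units [-4.621   0.1294 -4.3217] per row [-0.231   0.0065 -0.2161]
```

>>> send_rows(plan=[[[-0.231,0,-0.216],[0,0,0]],[[-0.231,0,-0.216],[0,0,0]],[[-0.231,0,-0.216],[0,0,0]],[[-0.231,0,-0.216],[0,0,0]],[[-0.231,0,-0.216],[0,0,0]],[[-0.231,0,-0.216],[0,0,0]],[[-0.231,0,-0.216],[0,0,0]],[[-0.231,0,-0.216],[0,0,0]],[[-0.231,0,-0.216],[0,0,0]],[[-0.231,0,-0.216],[0,0,0]]], gripper=1, grip_force=30)

```text
time: 1.2
eef_pos: [0.3739, -0.3306, 0.2155]
tcp_rot: [0.09, -0.701, 0.701, -0.09]
contact_force: [0.1, 0.1, 0.7]
opening: -0.001
```

>>> send_rows(plan=[[[-0.231,0,-0.216],[0,0,0]],[[-0.231,0,-0.216],[0,0,0]],[[-0.231,0,-0.216],[0,0,0]],[[-0.231,0,-0.216],[0,0,0]],[[-0.231,0,-0.216],[0,0,0]],[[-0.231,0,-0.216],[0,0,0]],[[-0.231,0,-0.216],[0,0,0]],[[-0.231,0,-0.216],[0,0,0]],[[-0.231,0,-0.216],[0,0,0]],[[-0.231,0,-0.216],[0,0,0]],[[0,0,0],[0,-0.0162,0]],[[0,0,0],[0,-0.0162,0]]])

```text
time: 2.4
eef_pos: [0.5762, -0.0098, 0.2151]
tcp_rot: [-0.164, 0.688, -0.688, 0.163]
contact_force: [-0.1, -0.9, -0.2]
opening: -0.001
```

Run:
```python
from h import *
s=get_state(); print(s["time"],s["eef_pos"],s["opening"],s["qpos"].round(2),s["contact_force"].round(1))
p=json.load(open("p.json"))
go(pos=[.576,-.0105,.115],rot=tool_R(p[2]-np.radians(135)),n=4)
```

```text
2.4 [ 0.57623928 -0.00984018  0.21510248] -0.001066269723613235 [-0.19  0.07  1.82 -0.    1.25  0.91] [-0.1 -0.9 -0.2]
turn total [0.0001 0.001  0.0001] deg 0.4
shift total units [0.0037 0.8342 0.0043] per row [0.0009 0.2085 0.0011]
```

>>> send_rows(plan=[[[0,0.208,0],[0,0,0]],[[0,0.208,0],[0,0,0]],[[0,0.208,0],[0,0,0]],[[0,0.208,0],[0,0,0]],[[0,0,0],[0,0,0]]])

```text
time: 2.9
eef_pos: [0.5727, -0.0106, 0.1112]
tcp_rot: [-0.164, 0.69, -0.687, 0.158]
contact_force: [-1.5, 0.5, -1.2]
opening: -0.0
```

Run:
```python
from h import *
from plant import read_camera
import cv2
s=get_state(); print(s["time"],s["eef_pos"])
c=read_camera("side"); T=s["eef_pos"]
i=c["img"]
print(proj(c,[T,T-[0,0,.014],T-[0,0,.027]]).round(1).tolist())
cv2.imwrite("pics/side1.png",cv2.resize(i[170:310,250:405],None,fx=4.2,fy=4.2,interpolation=cv2.INTER_CUBIC))
```

```text
2.9 [ 0.57272899 -0.01058662  0.11120028]
[[325.8, 217.7], [325.7, 223.7], [325.6, 229.1]]
```

View pics/side1.png

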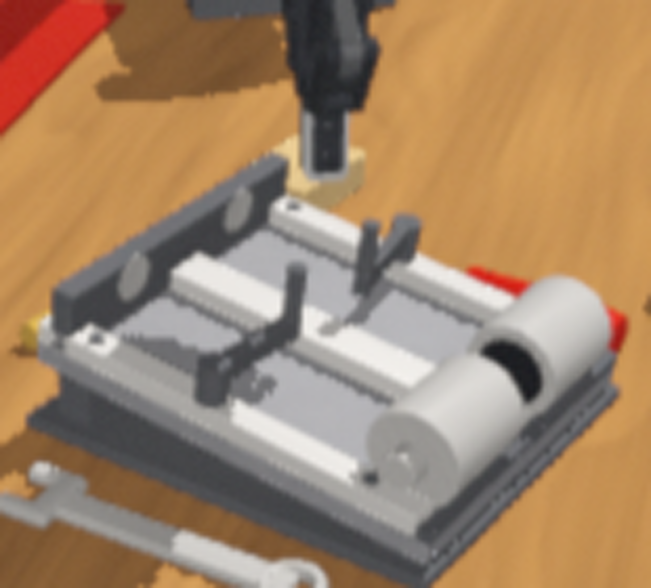

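The fingertip shows at about px (327, 212), but the TCP projects to (326, 218), so they disagree in height. I'll let the arm settle and recheck in both cameras.

>>> send_rows(plan=[[[0,0,0],[0,0,0]],[[0,0,0],[0,0,0]]])

```text
time: 3.15
eef_pos: [0.5773, -0.0114, 0.1178]
tcp_rot: [0.16, -0.688, 0.689, -0.162]
contact_force: [0.4, -0.7, 0.3]
opening: -0.0
```

Run:
```python
from h import *
from plant import read_camera
import cv2
s=get_state(); print(s["time"],s["eef_pos"],s["tcp_rot"],s["contact_force"])
T=s["eef_pos"]; o=[]
for n,(u,v) in dict(side=(290,180),top=(290,170)).items():
    c=read_camera(n)
    q=proj(c,[T+[0,0,.05],T,T-[0,0,.014]]); print(n,q.round(1).tolist())
    i=cv2.resize(c["img"][v:v+100,u:u+80],None,fx=5,fy=5,interpolation=cv2.INTER_CUBIC)
    for a,b in q: cv2.drawMarker(i,(int((a-u+.5)*5),int((b-v+.5)*5)),(0,0,255),cv2.MARKER_CROSS,12,1)
    o.append(i)
cv2.imwrite("pics/both2.png",np.hstack(o))
```

```text
3.15 [ 0.57733345 -0.01143677  0.11775332] [ 0.15988554 -0.68803214  0.68903329 -0.16211571] [ 0.39174318 -0.70210205  0.26511496]
side [[324.2, 192.4], [323.9, 214.5], [323.8, 220.4]]
top [[340.3, 236.7], [337.8, 238.4], [337.1, 238.8]]
```

View pics/both2.png

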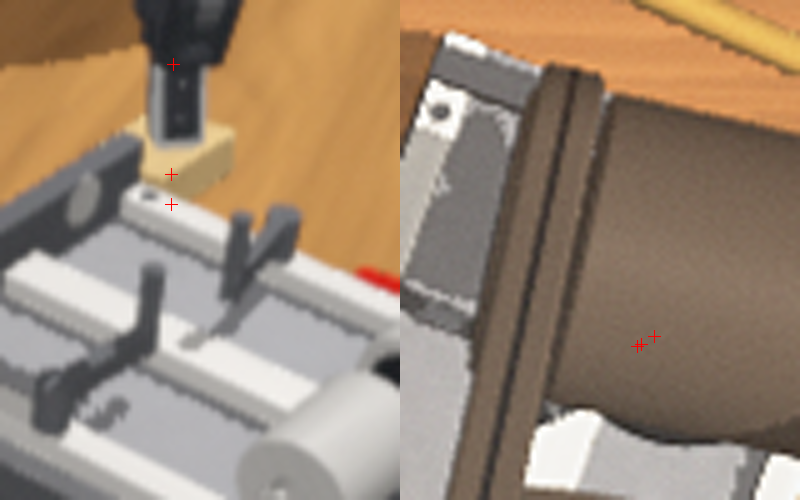

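The tip appears at (325.4, 209), about 11 px (26 mm) higher than the model predicts. To settle it, I'll touch down gently on the bare middle rail, uphill of the keepers.

Run:
```python
from h import *
go(pos=[.612,-.013,.080],n=4)
```

```text
shift total units [-0.2542  0.3132  0.1402] per row [-0.0635  0.0783  0.035 ]
```

>>> send_rows(plan=[[[-0.127,0,0.07],[0,0,0]],[[-0.127,0,0.07],[0,0,0]],[[0,0.1,0],[0,0,0]],[[0,0.1,0],[0,0,0]],[[0,0.1,0],[0,0,0]],[[0,0,0],[0,0,0]],[[0,0,0],[0,0,0]]])

```text
time: 3.95
eef_pos: [0.6097, -0.0126, 0.0786]
tcp_rot: [-0.162, 0.689, -0.688, 0.16]
contact_force: [0.7, -0.0, 0.2]
opening: -0.002
```

>>> send_rows(plan=[[[0,0.025,0],[0,0,0]],[[0,0.025,0],[0,0,0]],[[0,0.025,0],[0,0,0]],[[0,0,0],[0,0,0]]])

```text
time: 4.35
eef_pos: [0.6105, -0.0127, 0.0702]
tcp_rot: [-0.161, 0.689, -0.688, 0.161]
contact_force: [0.3, -0.7, -0.2]
opening: 0.005
```

Run:
```python
from h import *
from plant import read_camera
import cv2
s=get_state(); T=s["eef_pos"]; p=json.load(open("p.json")); r,t=pose(p); print(r.inv().apply(T-t))
c=read_camera("side"); u,v=255,170
q=proj(c,[T+[0,0,.05],T,T-[0,0,.014]]); print(q.round(1).tolist())
i=cv2.resize(c["img"][v:v+110,u:u+120],None,fx=5,fy=5,interpolation=cv2.INTER_CUBIC)
for a,b in q: cv2.drawMarker(i,(int((a-u+.5)*5),int((b-v+.5)*5)),(0,0,255),cv2.MARKER_CROSS,12,1)
cv2.imwrite("pics/side3.png",i)
```

```text
[ 0.16031038 -0.00266291  0.02723822]
[[308.8, 211.1], [308.8, 232.0], [308.8, 237.6]]
```

View pics/side3.png

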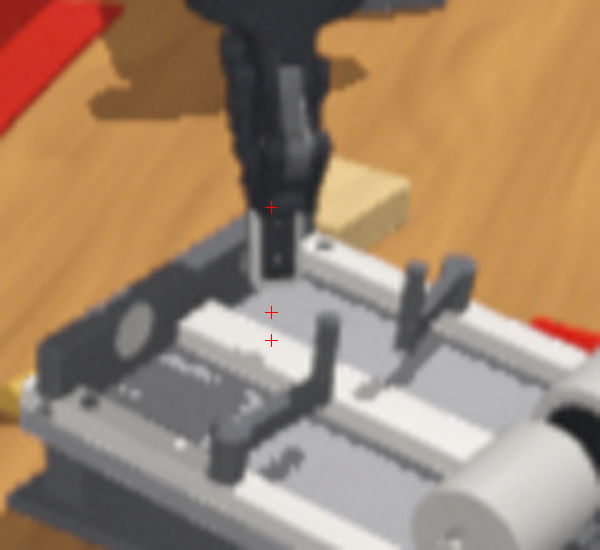

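There's no contact at TCP z=0.070, and the tip at (310.6, 225.4) looks to be hovering above the rail. I'll keep probing down.

>>> send_rows(plan=[[[0,0.025,0],[0,0,0]],[[0,0.025,0],[0,0,0]],[[0,0.025,0],[0,0,0]],[[0,0,0],[0,0,0]]])

```text
time: 4.8
eef_pos: [0.6103, -0.0127, 0.0609]
tcp_rot: [-0.161, 0.689, -0.688, 0.161]
contact_force: [-0.5, 0.3, 0.0]
opening: 0.004
```

>>> send_rows(plan=[[[0,0.025,0],[0,0,0]],[[0,0.025,0],[0,0,0]],[[0,0,0],[0,0,0]]])

```text
time: 5.1
eef_pos: [0.6104, -0.0127, 0.055]
tcp_rot: [-0.161, 0.689, -0.688, 0.161]
contact_force: [0.4, -1.7, -0.1]
opening: -0.0
```

>>> send_rows(plan=[[[0,0.02,0],[0,0,0]],[[0,0.02,0],[0,0,0]],[[0,0,0],[0,0,0]]])

```text
time: 5.4
eef_pos: [0.6105, -0.0127, 0.0504]
tcp_rot: [-0.161, 0.689, -0.688, 0.161]
contact_force: [-0.9, 0.1, -1.2]
opening: -0.001
```

>>> send_rows(plan=[[[0,0.015,0],[0,0,0]],[[0,0.015,0],[0,0,0]],[[0,0,0],[0,0,0]]])

```text
time: 5.7
eef_pos: [0.6106, -0.0127, 0.047]
tcp_rot: [-0.161, 0.689, -0.688, 0.161]
contact_force: [-0.2, -0.5, 0.8]
opening: -0.004
```

>>> send_rows(plan=[[[0,0.012,0],[0,0,0]],[[0,0,0],[0,0,0]]])

```text
time: 5.9
eef_pos: [0.6107, -0.0127, 0.0457]
tcp_rot: [-0.161, 0.689, -0.688, 0.161]
contact_force: [0.4, -0.2, -0.1]
opening: 0.0
```

>>> send_rows(plan=[[[0,0.012,0],[0,0,0]],[[0,0,0],[0,0,0]]])

```text
time: 6.1
eef_pos: [0.6107, -0.0127, 0.0442]
tcp_rot: [-0.161, 0.689, -0.688, 0.161]
contact_force: [0.2, -0.1, 0.7]
opening: 0.001
```

>>> send_rows(plan=[[[0,0.012,0],[0,0,0]],[[0,0,0],[0,0,0]]])

```text
time: 6.3
eef_pos: [0.6107, -0.0127, 0.0428]
tcp_rot: [-0.161, 0.689, -0.688, 0.161]
contact_force: [-1.1, -0.1, 0.0]
opening: 0.0
```

>>> send_rows(plan=[[[0,0.012,0],[0,0,0]],[[0,0,0],[0,0,0]]])

```text
time: 6.5
eef_pos: [0.6106, -0.0127, 0.0413]
tcp_rot: [-0.161, 0.689, -0.688, 0.161]
contact_force: [0.1, -0.2, -0.2]
opening: 0.0
```

```bash
cat >> h.py <<'E'
def snap(name,out,u,v,w,h,f,pts=()):
    from plant import read_camera
    import cv2
    c=read_camera(name); i=cv2.resize(c["img"][v:v+h,u:u+w],None,fx=f,fy=f,interpolation=cv2.INTER_CUBIC)
    for a,b in (proj(c,pts) if len(pts) else []): cv2.drawMarker(i,(int((a-u+.5)*f),int((b-v+.5)*f)),(0,0,255),cv2.MARKER_CROSS,10,1)
    cv2.imwrite(out,i)
E
python3 - <<'E'
from h import *
T=get_state()["eef_pos"]
snap("side","pics/side4.png",265,180,100,80,7,[T,T-[0,0,.014]])
E
```

```text
(no output)
```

View pics/side4.png

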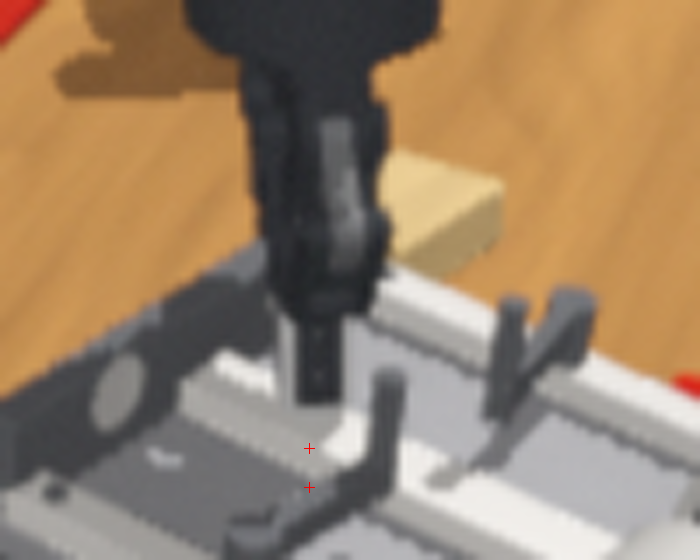

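The tip at (310.5, 238) is now right at the rail top, with its shadow closing in. So the true tip lies about 14 mm above the reported TCP height, not 14 mm below. I'll confirm by touch.

>>> send_rows(plan=[[[0,0.012,0],[0,0,0]],[[0,0,0],[0,0,0]]])

```text
time: 6.75
eef_pos: [0.611, -0.0128, 0.0404]
tcp_rot: [0.161, -0.688, 0.689, -0.161]
contact_force: [-1.4, -0.4, 0.8]
opening: -0.002
```

>>> send_rows(plan=[[[0,0.012,0],[0,0,0]],[[0,0,0],[0,0,0]]])

```text
time: 6.95
eef_pos: [0.6112, -0.0128, 0.0401]
tcp_rot: [0.161, -0.688, 0.689, -0.161]
contact_force: [-2.0, 0.2, 6.3]
opening: 0.003
```

Contact at eef z=0.0401 gives tip height ≈ eef_z + 16 mm for vertical heights. Next is the keeper.

```bash
cat >> h.py <<'E'
p=json.load(open("p.json"))
def kt(q,off,tipz=.042):
    return d2w(p,pin(-1,q,tipz)+off*np.array([.7071,.7071,0]))-[0,0,.016]
E
python3 - <<'E'
from h import *
s=get_state(); e=s["eef_pos"]; r=R.from_quat(s["tcp_rot"])
seq=[e+[0,0,.05]]; a=kt(p[4],.028); seq+=[np.r_[a[:2],e[2]+.05],a]
qs=[(p[4],.014),(.4,.014),(.6,.014),(.8,.014),(1.,.014),(1.2,.014),(1.4,.014),(1.6,.014),(1.75,.014)]
seq+=[kt(*q) for q in qs]; prev=e
for k in seq:
    print(k.round(4), (r.inv().apply(k-prev)/.12).round(3), round(np.linalg.norm(k-prev)*1000)); prev=k
E
```

```text
[ 0.6112 -0.0128  0.0901] [-0.    -0.417  0.   ] 50
[ 0.578  -0.0095  0.0901] [ 0.235 -0.    -0.147] 33
[ 0.578  -0.0095  0.0653] [ 0.     0.207 -0.   ] 25
[ 0.5655 -0.0157  0.0641] [0.116 0.01  0.   ] 14
[ 0.5526 -0.0153  0.0626] [ 0.095  0.012 -0.051] 13
[ 0.5415 -0.0172  0.0614] [ 0.091  0.01  -0.026] 11
[ 0.5309 -0.0214  0.0604] [ 0.094  0.009 -0.008] 11
[ 0.5214 -0.0276  0.0595] [0.094 0.007 0.011] 11
[ 0.5133 -0.0356  0.0589] [0.09  0.005 0.03 ] 11
[ 0.507  -0.045   0.0585] [0.082 0.003 0.047] 11
[ 0.5026 -0.0555  0.0584] [0.072 0.001 0.062] 11
[ 0.5007 -0.0638  0.0585] [ 0.045 -0.001  0.055] 9
```

>>> send_rows(plan=[[[0,-0.209,0],[0,0,0]],[[0,-0.208,0],[0,0,0]],[[0.118,0,-0.073],[0,0,0]],[[0.117,0,-0.074],[0,0,0]],[[0,0.07,0],[0,0,0]],[[0,0.07,0],[0,0,0]],[[0,0.067,0],[0,0,0]],[[0,0,0],[0,0,0]],[[0,0,0],[0,0,0]]])

```text
time: 7.85
eef_pos: [0.5777, -0.0095, 0.063]
tcp_rot: [-0.161, 0.689, -0.688, 0.161]
contact_force: [0.3, 0.3, 0.4]
opening: 0.004
```

Run:
```python
from h import *
s=get_state(); e=s["eef_pos"]; r=R.from_quat(s["tcp_rot"]); d=r.inv().apply(kt(p[4],.014)-e)/.12
print(e,d.round(3),s["contact_force"].round(1))
```

```text
[ 0.57770142 -0.00948941  0.0630184 ] [ 0.114 -0.009  0.002] [0.3 0.3 0.4]
```

>>> send_rows(plan=[[[0.03,-0.003,0],[0,0,0]],[[0.03,-0.003,0],[0,0,0]],[[0.03,-0.003,0],[0,0,0]],[[0.025,0,0],[0,0,0]],[[0.047,0.006,-0.025],[0,0,0]],[[0.047,0.006,-0.025],[0,0,0]],[[0.046,0.005,-0.013],[0,0,0]],[[0.046,0.005,-0.013],[0,0,0]]])

```text
time: 8.65
eef_pos: [0.5406, -0.0173, 0.0623]
tcp_rot: [0.161, -0.688, 0.689, -0.161]
contact_force: [0.8, 1.9, 1.5]
opening: 0.001
```

>>> send_rows(plan=[[[0.047,0.005,-0.004],[0,0,0]],[[0.047,0.005,-0.004],[0,0,0]],[[0.047,0.004,0.005],[0,0,0]],[[0.047,0.004,0.005],[0,0,0]],[[0.045,0.003,0.015],[0,0,0]],[[0.045,0.003,0.015],[0,0,0]]])

```text
time: 9.25
eef_pos: [0.5126, -0.0359, 0.0593]
tcp_rot: [-0.161, 0.689, -0.689, 0.161]
contact_force: [0.5, 0.8, 0.1]
opening: 0.001
```

Run:
```python
from h import *
s=get_state(); print(s["eef_pos"],s["contact_force"].round(1),kt(1.2,.014))
snap("side","pics/side5.png",265,180,140,120,5,[d2w(p,pin(-1,q,.062)) for q in (.8,1.2,1.6)])
```

```text
[ 0.51263511 -0.03592956  0.05931166] [0.5 0.8 0.1] [ 0.51332733 -0.03559512  0.05888865]
```

View pics/side5.png

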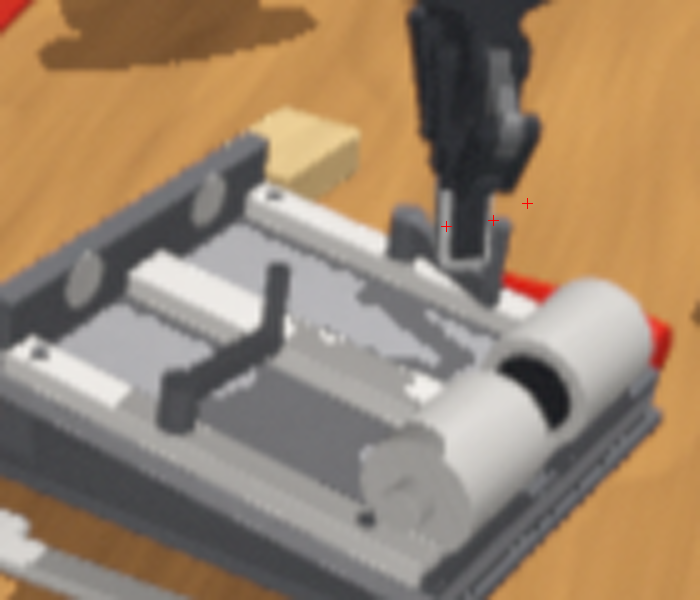

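The keeper is swinging well, with its pin top at crop (503, 222), q≈1.25. I'll push on to about 1.75.

>>> send_rows(plan=[[[0.041,0.002,0.024],[0,0,0]],[[0.041,0.002,0.024],[0,0,0]],[[0.036,0,0.031],[0,0,0]],[[0.036,0,0.031],[0,0,0]],[[0.023,0,0.028],[0,0,0]],[[0.022,0,0.027],[0,0,0]],[[0,0,0],[0,0,0]]])

```text
time: 10.0
eef_pos: [0.5003, -0.0646, 0.0589]
tcp_rot: [0.161, -0.688, 0.689, -0.161]
contact_force: [0.2, 0.3, 0.3]
opening: -0.001
```

Run:
```python
from h import *
s=get_state(); print(s["eef_pos"],s["contact_force"].round(1),kt(1.75,.014)); 
e=s["eef_pos"]; r=R.from_quat(s["tcp_rot"])
# retreat: inner/uphill 20mm then up 80mm
b=r.inv().apply(d2w(p,np.array([.014,.014,0]))-d2w(p,np.zeros(3)))/.12; print(b.round(3))
# rotation to sleeve push: x downhill, with lean options
print(s["qpos"].round(2))
go(rot=tool_R(p[2]+np.pi))
for L in (0,.12,.17): print(L,d2w(p,np.array([-.009-.011,-.045,.014])))
```

```text
[ 0.50031708 -0.06456346  0.058926  ] [0.2 0.3 0.3] [ 0.50067962 -0.06384765  0.05853418]
[-0.164 -0.014 -0.001]
[-0.33  0.1   2.1  -0.    0.93  0.78]
turn total [-1.000e-04  1.249e-01  0.000e+00] deg 45.0
0 [0.42882335 0.00397988 0.03550508]
0.12 [0.42882335 0.00397988 0.03550508]
0.17 [0.42882335 0.00397988 0.03550508]
```

>>> send_rows(plan=[[[-0.082,-0.007,0],[0,0,0]],[[-0.082,-0.007,0],[0,0,0]],[[0,-0.3,0],[0,0,0]],[[0,-0.3,0],[0,0,0]],[[0,0,0],[0,0.0208,0]],[[0,0,0],[0,0.0208,0]],[[0,0,0],[0,0.0208,0]],[[0,0,0],[0,0.0208,0]],[[0,0,0],[0,0.0208,0]],[[0,0,0],[0,0.0208,0]],[[0,0,0],[0,0,-0.0159]],[[0,0,0],[0,0,0]]])

```text
time: 11.2
eef_pos: [0.52, -0.0554, 0.1328]
tcp_rot: [0.079, 0.703, -0.691, -0.149]
contact_force: [0.4, -0.0, 0.1]
opening: -0.006
```

Run:
```python
from h import *
s=get_state(); e=s["eef_pos"]; r=R.from_quat(s["tcp_rot"]); print(s["time"],e,r.as_matrix().round(3).tolist())
go(rot=tool_R(p[2]+np.pi,-.1))
yv=r.apply([0,1,0]); t=d2w(p,np.array([-.034,-.045,.014]))+.016*yv; print(t)
go(pos=np.r_[t[:2],e[2]],n=3)
snap("top","pics/top6.png",230,160,190,170,3.5)
```

```text
11.2 [ 0.52002536 -0.05536306  0.13279373] [[-0.943, -0.094, -0.319], [0.317, 0.031, -0.948], [0.099, -0.995, 0.0]]
turn total [-0.0001  0.0003 -0.0002] deg 0.1
[0.41415527 0.00892854 0.01790741]
shift total units [ 1.002   0.0994 -0.2269] per row [ 0.334   0.0331 -0.0756]
```

View pics/top6.png

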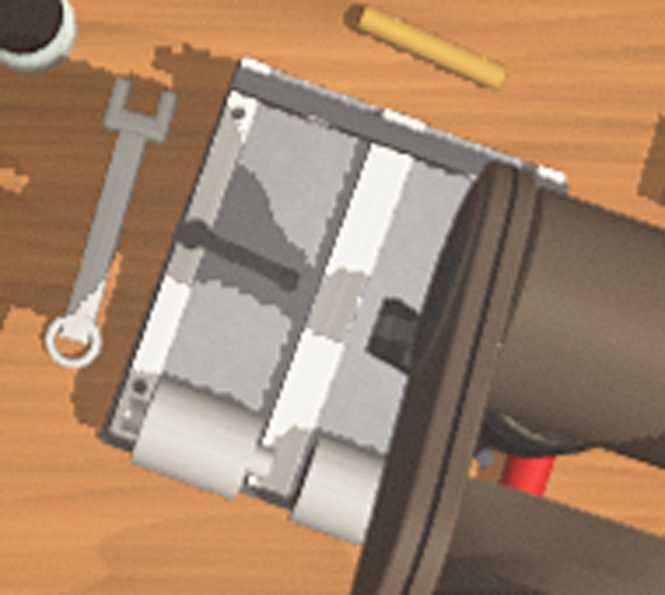

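The right keeper pin shows at crop (485, 457), beyond the outer rail, so the lane is clear. The roller and the left keeper are untouched. Now I go behind the sleeve.

>>> send_rows(plan=[[[0.334,0.033,-0.076],[0,0,0]],[[0.334,0.033,-0.076],[0,0,0]],[[0.334,0.033,-0.075],[0,0,0]],[[0,0,0],[0,0,0]],[[0,0,0],[0,0,0]]])

```text
time: 11.75
eef_pos: [0.4121, 0.0097, 0.1329]
tcp_rot: [0.08, 0.703, -0.692, -0.148]
contact_force: [0.9, -0.5, 0.1]
opening: 0.001
```

Run:
```python
from h import *
s=get_state(); e=s["eef_pos"]; r=R.from_quat(s["tcp_rot"]); print(s["time"],e,s["qpos"].round(2))
yv=r.apply([0,1,0]); t=d2w(p,np.array([-.034,-.045,.014]))+.016*yv; print(t)
go(pos=np.r_[t[:2],.07],n=3); go(pos=t,n=4)
```

```text
11.75 [0.41212643 0.00969743 0.13293667] [-0.23 -0.17  2.22  0.01  1.19  1.66]
[0.41418026 0.0089229  0.0179049 ]
shift total units [-0.0692  0.5202  0.0007] per row [-0.0231  0.1734  0.0002]
shift total units [-1.114e-01  9.523e-01  7.000e-04] per row [-2.780e-02  2.381e-01  2.000e-04]
```

>>> send_rows(plan=[[[-0.023,0.173,0],[0,0,0]],[[-0.023,0.173,0],[0,0,0]],[[-0.023,0.173,0],[0,0,0]],[[0,0,0],[0,0,0]]])

```text
time: 12.15
eef_pos: [0.4134, 0.0084, 0.0679]
tcp_rot: [0.078, 0.703, -0.691, -0.151]
contact_force: [0.9, 1.3, -0.5]
opening: 0.001
```

>>> send_rows(plan=[[[-0.0105,0.108,0],[0,0,0]],[[-0.0105,0.108,0],[0,0,0]],[[-0.0105,0.108,0],[0,0,0]],[[-0.0105,0.108,0],[0,0,0]],[[0,0,0],[0,0,0]]])

```text
time: 12.65
eef_pos: [0.4144, 0.0083, 0.0176]
tcp_rot: [0.079, 0.703, -0.691, -0.15]
contact_force: [-0.2, -0.2, 0.6]
opening: 0.001
```

Run:
```python
from h import *
s=get_state(); e=s["eef_pos"]; r=R.from_quat(s["tcp_rot"]); rr,t=pose(p)
print(s["time"],s["contact_force"].round(1),e,s["qpos"].round(2),r.as_matrix()[:,1].round(3),"tip deck",rr.inv().apply(e-.016*r.apply([0,1,0])-t).round(4))
u=rr.apply([1,0,0]); print("uphill 1mm units",(r.inv().apply(u)*.001/.12).round(5)*10)
snap("side","pics/side7.png",300,190,130,130,4.6)
```

```text
12.65 [-0.2 -0.2  0.6] [0.41437833 0.00833706 0.01764567] [-0.23  0.04  2.27  0.01  0.93  1.66] [-0.096  0.032 -0.995] tip deck [-0.0336 -0.0455  0.0137]
uphill 1mm units [-0.0813 -0.0183  0.0001]
```

View pics/side7.png

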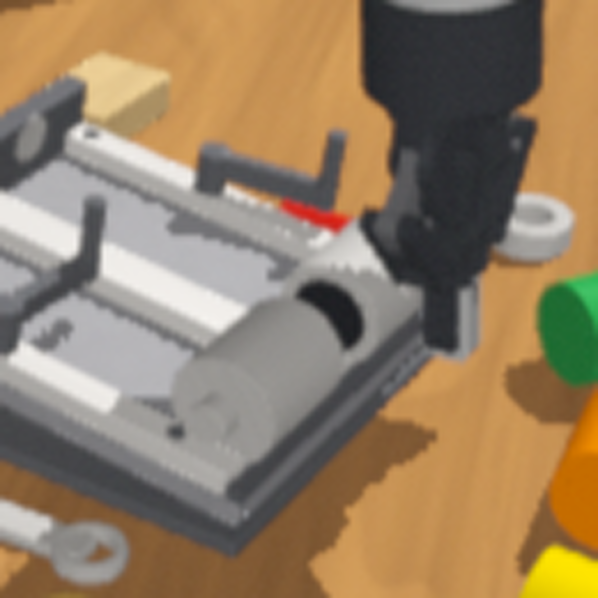

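Finger is behind the sleeve at its mid-width, lower than its centre and clear of the lip. Now a slow, steady push uphill at 3 mm per row.

>>> send_rows(plan=[[[-0.0163,-0.0037,0],[0,0,0]],[[-0.0163,-0.0037,0],[0,0,0]],[[-0.0163,-0.0037,0],[0,0,0]],[[-0.0163,-0.0037,0],[0,0,0]],[[-0.0163,-0.0037,0],[0,0,0]],[[-0.0163,-0.0037,0],[0,0,0]],[[-0.0163,-0.0037,0],[0,0,0]],[[-0.0163,-0.0037,0],[0,0,0]]])

```text
time: 13.5
eef_pos: [0.4254, 0.0049, 0.0197]
tcp_rot: [0.075, 0.703, -0.691, -0.153]
contact_force: [-9.8, 2.1, 9.3]
opening: 0.001
```

>>> send_rows(plan=[[[-0.0244,-0.0055,0],[0,0,0]],[[-0.0244,-0.0055,0],[0,0,0]],[[-0.0244,-0.0055,0],[0,0,0]],[[-0.0244,-0.0055,0],[0,0,0]],[[-0.0244,-0.0055,0],[0,0,0]],[[-0.0244,-0.0055,0],[0,0,0]],[[-0.0244,-0.0055,0],[0,0,0]],[[-0.0244,-0.0055,0],[0,0,0]]])

```text
time: 14.3
eef_pos: [0.4487, -0.0029, 0.0226]
tcp_rot: [0.076, 0.703, -0.691, -0.152]
contact_force: [-8.5, 2.2, 7.8]
opening: 0.001
```

```bash
cat >> h.py <<'E'
def tip():
    s=get_state(); r=R.from_quat(s["tcp_rot"]); rr,t=pose(p); e=s["eef_pos"]
    print(s["time"],"tip deck mm",(rr.inv().apply(e-.016*r.apply([0,1,0])-t)*1000).round(1),"F deck",rr.inv().apply(s["contact_force"]).round(1))
    print("uphill 10mm units",(r.inv().apply(rr.apply([1,0,0]))*.01/.12).round(4),"deck y 10mm",(r.inv().apply(rr.apply([0,1,0]))*.01/.12).round(4))
E
python3 -c "
from h import *
tip()"
```

```text
14.3 tip deck mm [  3.  -45.2  14.2] F deck [-7.7 -0.6  8.8]
uphill 10mm units [-0.0812 -0.0189  0.0001] deck y 10mm [-0.0001 -0.     -0.0833]
```

>>> send_rows(plan=[[[-0.0244,-0.0056,0],[0,0,0]],[[-0.0244,-0.0056,0],[0,0,0]],[[-0.0244,-0.0056,0],[0,0,0]],[[-0.0244,-0.0056,0],[0,0,0]],[[-0.0244,-0.0056,0],[0,0,0]],[[-0.0244,-0.0056,0],[0,0,0]],[[-0.0244,-0.0056,0],[0,0,0]],[[-0.0244,-0.0056,0],[0,0,0]],[[-0.0244,-0.0056,0],[0,0,0]],[[-0.0244,-0.0056,0],[0,0,0]],[[-0.0244,-0.0056,0],[0,0,0]],[[-0.0244,-0.0056,0],[0,0,0]]])

```text
time: 15.5
eef_pos: [0.4827, -0.0143, 0.0272]
tcp_rot: [0.076, 0.703, -0.691, -0.152]
contact_force: [-8.8, 2.3, 7.0]
opening: -0.0
```

>>> send_rows(plan=[[[-0.0244,-0.0056,0],[0,0,0]],[[-0.0244,-0.0056,0],[0,0,0]],[[-0.0244,-0.0056,0],[0,0,0]],[[-0.0244,-0.0056,0],[0,0,0]],[[-0.0244,-0.0056,0],[0,0,0]],[[-0.0244,-0.0056,0],[0,0,0]],[[-0.0244,-0.0056,0],[0,0,0]],[[-0.0244,-0.0056,0],[0,0,0]],[[-0.0244,-0.0056,0],[0,0,0]],[[-0.0244,-0.0056,0],[0,0,0]],[[-0.0244,-0.0056,0],[0,0,0]],[[-0.0244,-0.0056,0],[0,0,0]]])

```text
time: 16.7
eef_pos: [0.5167, -0.0257, 0.0318]
tcp_rot: [0.076, 0.703, -0.691, -0.152]
contact_force: [-7.8, 3.2, 7.3]
opening: -0.002
```

```bash
python3 -c "
from h import *
tip()"
```

```text
16.7 tip deck mm [ 75.3 -45.   14.8] F deck [-7.5  0.6  8.2]
uphill 10mm units [-0.0812 -0.0189  0.0001] deck y 10mm [-0.0001 -0.     -0.0833]
```

>>> send_rows(plan=[[[-0.0244,-0.0056,0],[0,0,0]],[[-0.0244,-0.0056,0],[0,0,0]],[[-0.0244,-0.0056,0],[0,0,0]],[[-0.0244,-0.0056,0],[0,0,0]],[[-0.0244,-0.0056,0],[0,0,0]],[[-0.0244,-0.0056,0],[0,0,0]],[[-0.0244,-0.0056,0],[0,0,0]],[[-0.0244,-0.0056,0],[0,0,0]],[[-0.0244,-0.0056,0],[0,0,0]],[[-0.0244,-0.0056,0],[0,0,0]],[[-0.0244,-0.0056,0],[0,0,0]],[[-0.0244,-0.0056,0],[0,0,0]]])

```text
time: 17.9
eef_pos: [0.5507, -0.0372, 0.0365]
tcp_rot: [0.076, 0.703, -0.691, -0.152]
contact_force: [-8.5, 2.9, 7.7]
opening: -0.001
```

>>> send_rows(plan=[[[-0.0163,-0.0038,0],[0,0,0]],[[-0.0163,-0.0038,0],[0,0,0]],[[-0.0163,-0.0038,0],[0,0,0]],[[-0.0163,-0.0038,0],[0,0,0]],[[-0.0163,-0.0038,0],[0,0,0]],[[-0.0122,-0.0028,0],[0,0,0]],[[-0.0122,-0.0028,0],[0,0,0]]])

```text
time: 18.6
eef_pos: [0.563, -0.0413, 0.0382]
tcp_rot: [0.076, 0.703, -0.691, -0.152]
contact_force: [-8.7, 3.1, 7.9]
opening: 0.0
```

>>> send_rows(plan=[[[-0.0122,-0.0028,0],[0,0,0]],[[-0.0122,-0.0028,0],[0,0,0]]])

```text
time: 18.8
eef_pos: [0.5659, -0.0422, 0.0386]
tcp_rot: [0.076, 0.703, -0.691, -0.152]
contact_force: [-7.7, 3.1, 7.8]
opening: 0.004
```

>>> send_rows(plan=[[[-0.0122,-0.0028,0],[0,0,0]],[[-0.0122,-0.0028,0],[0,0,0]]])

```text
time: 19.0
eef_pos: [0.5687, -0.0432, 0.039]
tcp_rot: [0.076, 0.703, -0.691, -0.152]
contact_force: [-8.4, 2.9, 7.6]
opening: 0.003
```

```bash
python3 -c "
from h import *
tip()"
```

```text
19.0 tip deck mm [130.6 -44.9  15.4] F deck [-7.9  0.1  8.7]
uphill 10mm units [-0.0812 -0.0189  0.0001] deck y 10mm [-0.0001 -0.     -0.0833]
```

>>> send_rows(plan=[[[-0.0081,-0.0019,0],[0,0,0]],[[-0.0081,-0.0019,0],[0,0,0]],[[-0.0081,-0.0019,0],[0,0,0]]])

```text
time: 19.3
eef_pos: [0.5715, -0.0441, 0.0393]
tcp_rot: [0.076, 0.703, -0.691, -0.152]
contact_force: [-6.9, 2.2, 7.3]
opening: -0.001
```

>>> send_rows(plan=[[[-0.0081,-0.0019,0],[0,0,0]],[[-0.0081,-0.0019,0],[0,0,0]]])

```text
time: 19.5
eef_pos: [0.5726, -0.0445, 0.0395]
tcp_rot: [0.075, 0.703, -0.691, -0.153]
contact_force: [-11.3, 3.6, 9.9]
opening: 0.0
```

>>> send_rows(plan=[[[-0.0081,-0.0019,0],[0,0,0]],[[-0.0041,-0.0009,0],[0,0,0]]])

```text
time: 19.7
eef_pos: [0.5725, -0.0445, 0.0396]
tcp_rot: [0.074, 0.703, -0.69, -0.154]
contact_force: [-14.0, 4.9, 10.6]
opening: -0.001
```

```bash
python3 -c "
from h import *
tip()"
```

```text
19.7 tip deck mm [134.8 -44.9  15.5] F deck [-13.5   0.1  12.3]
uphill 10mm units [-0.081  -0.0194  0.0001] deck y 10mm [-0.0001 -0.0001 -0.0833]
```

The finger has stopped at deck x=134.8 (predicted 135.5) and the force is rising, so the sleeve is on the stop. I'll hold for a second and look once more.

>>> send_rows(plan=[[[-0.0041,-0.0009,0],[0,0,0]],[[0,0,0],[0,0,0]],[[0,0,0],[0,0,0]],[[0,0,0],[0,0,0]],[[0,0,0],[0,0,0]],[[0,0,0],[0,0,0]],[[0,0,0],[0,0,0]],[[0,0,0],[0,0,0]]])

```text
time: 20.5
eef_pos: [0.5725, -0.0445, 0.0396]
tcp_rot: [0.073, 0.703, -0.69, -0.154]
contact_force: [-15.2, 4.5, 12.3]
opening: -0.001
```

```bash
python3 -c "
from h import *
tip()
snap('side','pics/side8.png',255,180,150,120,5,[d2w(p,np.array([.175,-.015,.025])),d2w(p,np.array([.2,-.015,.036])),d2w(p,np.array([.175,-.015,.05])),d2w(p,pin(-1,1.75,.062))])"
```

```text
20.5 tip deck mm [134.8 -44.9  15.4] F deck [-14.2  -0.6  14.1]
uphill 10mm units [-0.081  -0.0195  0.0002] deck y 10mm [-0.0001 -0.0001 -0.0833]
```

View pics/side8.png

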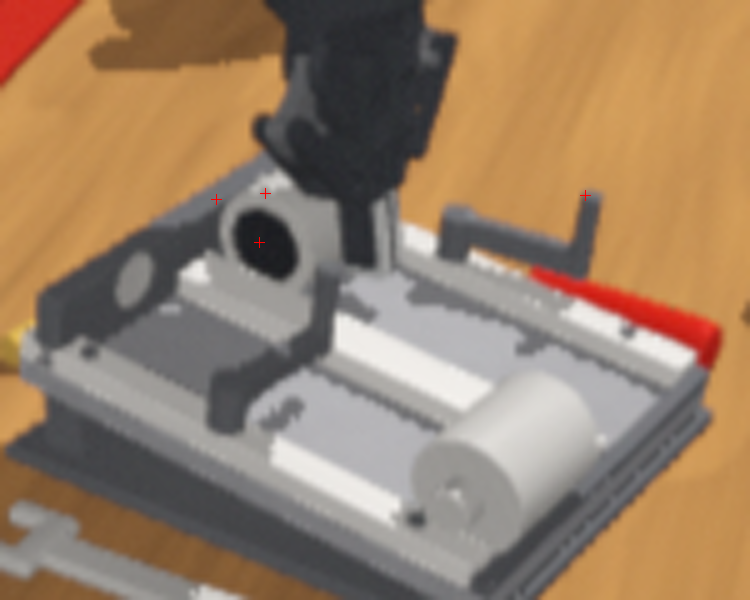

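The sleeve's bore is at (265, 243), against the predicted (259, 242) for contact with the stop. It agrees within calibration, and the force is steady with no motion. The roller and left keeper are in place, and the right keeper's pin at (592, 197) is near q≈1.75.

```bash
python3 -c "
from plant import sign_off; print(sign_off())"
```

```text
the job is handed in; nothing more can be done
None
```

I swung the right lane's keeper downhill out of the lane, to about 1.75 rad against the 1.55 needed. I then pushed the sleeve up the right lane in one steady push until it bore on the stop, and handed in at 20.5 s with the closed fingers still pressing it.

**Last checks**
- **Contact with the stop:** for the last 0.8 s the finger stayed at deck x ≈ 134.8 mm, where about 135.5 was expected. The push along the deck held at about 14 N, up from about 8 N while the sleeve was rolling.
- **Final picture:** the sleeve sits at the stop, its bore about 1 px from where it should be, which is within calibration. The roller and left keeper look as they did at the start, as does what shows of the spanner and screwdriver. The other bystanders were mostly out of that close-up, so I did not recheck each one.

**What disagreed**
- **Fingertip height:** with the jaws shut, the tips stood about 16 mm above the reported TCP, not 14 mm below it as stated. I found this in the pictures and confirmed it with a light touch on the middle rail (about 6 N), then used the measured value.

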